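# Isolate and pull the rejected receiver

### The job

One of the two receivers in the test station carries a red reject tag. Push that receiver's rotary isolator handle from on round to off, fully to its end stop, and only then take the red-tagged receiver out and lay it flat in the dark parts tray, set down rather than dropped. Leave the green-tagged receiver in its bay with its handle on, and leave the other things on the desk where they are.

Things in the scene. Friction and masses are not known exactly. Their poses are not given: they have to be found in the camera images.
- station: fixed test station: aluminium plate 170 (x) x 280 (y) x 4 mm; along its rear (x +7 to +85 mm) a grey housing, top at 22 mm, with two black handles. Origin at the centre of the underside; -x is the front, towards the robot. On the plate before the housing two open bays, left (+y) and right (-y), one receiver in each; only a 3 mm lip at the front end, both long sides free
- isolator_left (a joint): rotary isolator handle of the left (+y) bay, turning about the vertical axis through point pivot_left: 0 = on (points out of the station's front, over the rear end of its receiver), 1.571 = off (end stop, a quarter turn counter-clockwise from above, pointing to the station's -y side, right as the robot sees it). Stays where left; 1.5 N at the tip turns it
- isolator_right (a joint): rotary isolator handle of the right (-y) bay, turning about the vertical axis through point pivot_right: 0 = on (points out of the station's front, over the rear end of its receiver), 1.571 = off (end stop, a quarter turn counter-clockwise from above, pointing to the station's -y side, right as the robot sees it). Stays where left; 1.5 N at the tip turns it
- pivot_left (a point): on the axis of the left handle, at half height of its bar (33 mm above the desk). Each handle is a black bar with a white line on top, 14 mm wide, from 17 mm behind the axis to 65 mm out, underside 25 mm and top 41 mm above the desk, clear of the receiver (top 17 mm) and the housing (top 22 mm)
- pivot_right (a point): the same for the right handle
- tip_left (a point): point on the left handle's bar, in the middle of its width and height, 55 mm out from the axis (10 mm short of its end); moves with the handle
- tip_right (a point): the same for the right handle
- bay_left (a point): centre of the left (+y) bay's floor, 4 mm above the desk, 70 mm in front of the left handle's axis
- bay_right (a point): the same for the right (-y) bay
- receiver_red: dark receiver box 32 (x) x 46 (y) x 13 (z) mm, 30 g, with a flat red square tag 18 x 16 mm on its top near its +y end; origin at the centre of its underside, z up. At the start it lies in one of the two bays of the station, its +y end (with the tag) facing out of the front of the station, i.e. towards the robot
- receiver_green: dark receiver box 32 (x) x 46 (y) x 13 (z) mm, 30 g, with a flat green square tag 18 x 16 mm on its top near its +y end; origin at the centre of its underside, z up. At the start it lies in one of the two bays of the station, its +y end (with the tag) facing out of the front of the station, i.e. towards the robot
- reject_tray: shallow dark loose tray 92 (x) x 150 (y) x 16 (z) mm, 0.25 kg, floor 2 mm thick, walls 3 mm; origin at the centre of its underside
- mouse: black computer mouse 124 x 76 x 48 mm, bystander; origin at the centre of its underside
- phone: black phone 147 x 72 x 8 mm lying flat, bystander; origin at the centre of its underside
- mug: white mug 92 x 127 x 95 mm, bystander; origin at the centre of its underside
- marker: dark green marker pen 14 x 124 x 14 mm, bystander; origin at the centre of its underside
Things that resemble listed ones, but are neither listed nor needed, are in the scene too. Leave any orange or pink look-alike of the receiver_green alone.

How it is judged (in metres and radians):
On the way, in this order (a step that is already met when the one before it is completed fails the run):
1. the red-tagged receiver's handle is off (above 1.4 rad), the other handle still on, the red-tagged receiver still in its bay (((horizontal distance between receiver_green and bay_left below 0.04 m and value of joint isolator_right above 1.4 rad and value of joint isolator_left below 0.35 rad) or (horizontal distance between receiver_green and bay_right below 0.04 m and value of joint isolator_left above 1.4 rad and value of joint isolator_right below 0.35 rad)) and distance of receiver_red from where it was at the start of the episode below 0.025 m), for 0.2 s.
2. the red-tagged receiver lies flat in the tray, released (x of receiver_red in the frame of reject_tray between -0.036 and 0.036 m and y of receiver_red in the frame of reject_tray between -0.065 and 0.065 m and z of receiver_red in the frame of reject_tray between -0.003 and 0.007 m and angle between receiver_red's own z axis and vertical below 0.15 rad and angle between reject_tray's own z axis and vertical below 0.1 rad and linear speed of receiver_red below 0.02 m/s and contact force between the fingers and receiver_red below 0.05 N), for 0.2 s.
At the end, for the whole second after the job is handed in: The red-tagged receiver's handle is off (above 1.4 of 1.571 rad), the green-tagged receiver's handle is on (below 0.35 rad) and that receiver is within 12 mm of where it was; the red-tagged receiver lies flat (within 0.15 rad) on the floor of the tray inside its walls, at rest and released (all of step 2 and ((horizontal distance between receiver_green and bay_left below 0.04 m and value of joint isolator_right above 1.4 rad and value of joint isolator_left below 0.35 rad) or (horizontal distance between receiver_green and bay_right below 0.04 m and value of joint isolator_left above 1.4 rad and value of joint isolator_right below 0.35 rad)) and distance of receiver_green from where it was at the start of the episode below 0.012 m); the robot touches nothing.
It fails at once if the green-tagged receiver's handle is turned past 0.35 rad ((horizontal distance between receiver_green and bay_left below 0.04 m and value of joint isolator_left above 0.35 rad) or (horizontal distance between receiver_green and bay_right below 0.04 m and value of joint isolator_right above 0.35 rad)).
It fails at once if the green-tagged receiver is moved by more than 12 mm (distance of receiver_green from where it was at the start of the episode above 0.012 m).
It fails at once if the red-tagged receiver is taken out (moved more than 30 mm) while its handle is not off (below 1.3 rad) ((horizontal distance between receiver_green and bay_left below 0.04 m and distance of receiver_red from where it was at the start of the episode above 0.03 m and value of joint isolator_right below 1.3 rad) or (horizontal distance between receiver_green and bay_right below 0.04 m and distance of receiver_red from where it was at the start of the episode above 0.03 m and value of joint isolator_left below 1.3 rad)).
It fails at once if the red-tagged receiver is dropped (faster than 0.7 m/s while the fingers do not hold it) (linear speed of receiver_red above 0.7 m/s and contact force between the fingers and receiver_red below 0.05 N).
It fails at once if a bystander (mouse, phone, mug, marker) is moved by more than 20 mm (distance of any of mouse, phone, mug, marker from where it was at the start of the episode above 0.02 m).
It also fails if it takes over 50 s, if anything falls off the work surface, if the arm or the gripper's body presses on something with over 40 N, if the wrist force passes 120 N, or if a joint passes its speed limit or range.

### The arm

A 7-joint arm with a two-finger parallel gripper is mounted at the origin on a cart in front of the work surface, level with it; the furniture and walls round the work are solid. World frame = base frame: x ahead of the robot, y to its left, z up, the work surface at z = 0. Lengths are in mm, angles in rad, forces in N, time in s.
With the tool pointing down it reaches from about 400 to 875 mm from the base axis. Payload 19.3 kg.
Tool frame: the origin (TCP) lies at the very end of the fingers, on their centre line; the grasp point (between the pads) lies 19 mm behind it (grip_point_offset is the z of the grasp point in the tool frame, in mm); z points along the fingers, y is the line along which they close (so a half turn about z gives the same grasp; the last joint's range is limited). The gripper opens to 85 mm and grips with 20 to 120 N. Pads are 22 mm wide; open, the fingers measure 114 mm over their backs; the gripper's body (76 mm by 85 mm) begins 54 mm behind the grasp point. The pads swing forward as they close: fully open they stand 13 mm farther back than shut.
Start: joints at [1.244, 0.521, -0.036, 1.599, 0.021, 1.021, -0.113], TCP at [158.714, -604.504, 231.291] pointing down, gripper open.
Joint ranges: [-2.91, 2.91], [-0.3, 2.13], [-1.5, 1.42], [0.17, 2.43], [-1.26, 4.41], [0.16, 1.93], [-2.52, 2.52]. Speed limits (rad/s): [1.89, 1.89, 2.39, 2.39, 3.01, 3.01, 3.01].

### API

Orientations are given as a 3x3 rotation matrix whose columns are the frame's x, y, z axes.
In Python, from workcell import movep, movel, goto_joints, open_gripper, clamp, wait, inverse_kinematics, read_state, camera, PlanningError, finish_job, grip_point_offset gives the robot as it stands. Calls block until the motion is done:
- movep(position, orientation): joint-space move of the TCP to a pose.
- movel(position, frame=None, max_speed=150, guard=None): straight line of the TCP; frame=None keeps the orientation; max_speed is the mean speed in mm/s. With guard (N) it stops when the force on the tool has changed by that much, and returns True; else False.
- goto_joints(angles): joint-space move.
- open_gripper() and clamp(): open the fingers fully, or close them until they stop; the grip force is fixed at half the most.
- wait(seconds).
- inverse_kinematics(position, orientation): joint angles nearest the present ones, or None.
- read_state(): the state.
- camera(name): name is "scene" or "side" or "wrist"; returns a dict with "image" (480x640x3 uint8, blue, green, red), "range_z" (480x640 float32, mm along the optical axis (not along the pixel's ray), 0 where there is no reading), "fx", "fy", "cx", "cy" (pixels), "cam_to_world" (4x4, takes a point from camera to world coordinates). Camera axes: x right, y up, looking along -z (the intrinsics and any distortion apply to the point x, -y, -z); pixel columns grow to the right and rows downward; lengths in mm; the calibration is good to about 2 mm. The wrist camera is an equidistant fisheye: a pixel r from the principal point sees the ray r / f radians off the axis. A picture is of the moment at which its call begins.
A pose or a line that the arm cannot do raises PlanningError and nothing moves.
- finish_job(): hands the job in; it is judged then, once.
The state is a dict: "time": time; "qpos": joint angles; "qvel": joint speeds; "joint_efforts": joint torques, N m; "eef_pos": TCP position; "tool_rot": TCP orientation; "ft_force": force on the tool from outside, world axes, zero at the start; "torque": the same for the moment, N m; "finger_gap": finger opening in mm; "gripper_force": force on a finger pad.
Only numpy, scipy, OpenCV 4.12 (cv2) and the standard library are available. Lean on these libraries where they do the work, as an engineer would, in place of code of your own. Each camera call takes 0.05 s, during which the arm holds its last target. There are 200 camera calls.

## Working session

There is one attempt and no reset: what is moved stays moved. The work goes in short steps, each a Python script; the robot and the scene stay as the last script left them, time stands still between calls to the robot, and variables do not carry over. Pictures are saved under pics/ and viewed, at most 10 in all, crops included, and the job is handed in when it is done.

```bash
mkdir -p pics
cat > h.py <<'E'
import numpy as np, cv2
from workcell import *
def pts(c):
    v,u=np.mgrid[0:480,0:640]; z=c["range_z"]
    P=np.stack([(u-c["cx"])/c["fx"]*z,-(v-c["cy"])/c["fy"]*z,-z,np.ones_like(z)],-1)
    W=P@np.array(c["cam_to_world"]).T
    return W[...,:3]
E
python3 - <<'E'
from h import *
for n in("scene","side"):
    c=camera(n); cv2.imwrite(f"pics/{n}0.png",c["image"]); np.savez(f"{n}0.npz",**c)
    print(n,c["fx"],np.round(c["cam_to_world"],2).tolist(),(c["range_z"]>0).mean())
s=read_state();print(s["time"],s["tool_rot"],grip_point_offset)
E
```

```text
scene 561.6490780816628 [[-0.92, 0.34, -0.21, 327.43], [-0.4, -0.78, 0.49, 625.7], [0.0, 0.53, 0.85, 1109.14], [0.0, 0.0, 0.0, 1.0]] 0.9962109375
side 624.8111760555742 [[-0.99, 0.07, -0.14, 359.45], [-0.16, -0.45, 0.88, 1409.73], [0.0, 0.89, 0.46, 778.61], [0.0, 0.0, 0.0, 1.0]] 0.9959407552083334
0.1 [[ 9.67206261e-01  2.53992028e-01 -3.13361017e-04]
 [ 2.53992216e-01 -9.67205757e-01  9.88738731e-04]
 [-5.19528241e-05 -1.03590555e-03 -9.99999462e-01]] -18.700000000000003
```

View pics/scene0.png

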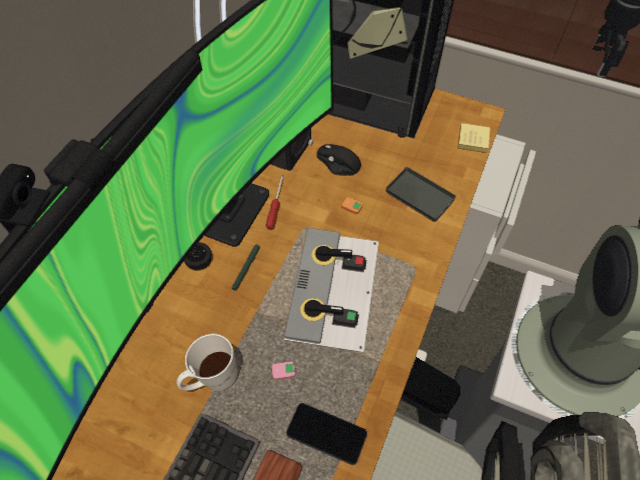

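View pics/side0.png

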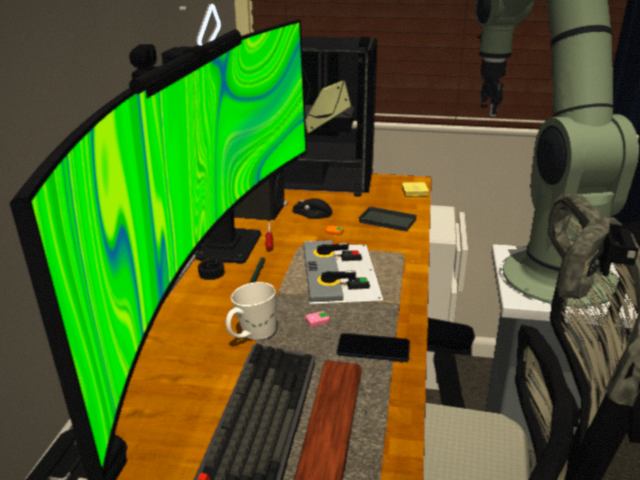

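The scene shows the red tag at about (359,260), in the -y (right) bay. The green tag is at (350,316), in the left bay. The tray is at (420,193) and the phone at (327,432). Next I measure the station, handles, tags and tray.

Run:
```python
from h import *
for n in("scene","side"):
    c=dict(np.load(n+"0.npz")); W=pts(c); im=c["image"]; hsv=cv2.cvtColor(im,cv2.COLOR_BGR2HSV)
    H,S,V=cv2.split(hsv); 
    roi=(W[...,0]>300)&(W[...,0]<950)&(abs(W[...,1])<500)&(W[...,2]>-10)&(W[...,2]<60)
    masks={"red":((H<6)|(H>174))&(S>170)&(V>90),"green":(H>50)&(H<80)&(S>120)&(V>80),"yellow":(H>20)&(H<32)&(S>110)&(V>150)}
    for k,m in masks.items():
        m=(m&roi).astype(np.uint8); N,L,st,ce=cv2.connectedComponentsWithStats(m)
        for i in range(1,N):
            if st[i,4]>=25: print(n,k,st[i,4],ce[i].round(),np.median(W[L==i],0).round(1))
    # bars: z 38..44
    m=((W[...,2]>34)&(W[...,2]<46)&roi&(V<80)&(H<256)).astype(np.uint8); N,L,st,ce=cv2.connectedComponentsWithStats(m)
    for i in range(1,N):
        if st[i,4]>=40: 
            p=W[L==i]; print(n,"bar",st[i,4],ce[i].round(),cv2.minAreaRect(p[:,:2].astype(np.float32)),p[:,2].max())
    # station plate: bright low-sat near z 4
    m=((S<40)&(V>150)&roi&(W[...,2]<12)).astype(np.uint8); N,L,st,ce=cv2.connectedComponentsWithStats(m)
    for i in range(1,N):
        if st[i,4]>=300: p=W[L==i]; print(n,"plate",st[i,4],ce[i].round(),cv2.minAreaRect(p[:,:2].astype(np.float32)),np.median(p[:,2]))
    if n=="scene":
        m=((V<120)&roi&(W[...,2]<22)&(S<110)).astype(np.uint8);m=cv2.morphologyEx(m,cv2.MORPH_OPEN,np.ones((3,3))); N,L,st,ce=cv2.connectedComponentsWithStats(m)
        for i in range(1,N):
            if st[i,4]>=400: p=W[L==i]; print(n,"dark",st[i,4],ce[i].round(),cv2.minAreaRect(p[:,:2].astype(np.float32)),np.percentile(p[:,2],[5,50,95]))
        cv2.imwrite("pics/crop.png",cv2.resize(im[130:370,270:490],None,fx=2.5,fy=2.5,interpolation=cv2.INTER_CUBIC))
```

```text
scene red 200 [272. 214.] [747.1 -52.   17.3]
scene red 43 [359. 260.] [510.1 -17.5  17.6]
scene green 48 [351. 316.] [474.6 119.5  17.6]
scene green 40 [289. 368.] [546.6 277.1  13.6]
scene yellow 111 [321. 258.] [588.7  19.5  21.9]
scene yellow 138 [310. 313.] [558.7 154.3  22.1]
scene bar 120 [351. 102.] ((709.3555908203125, -459.90704345703125), (94.93223571777344, 35.444095611572266), 21.53949737548828) 45.706588305165724
scene bar 110 [293. 152.] ((769.2056884765625, -243.17486572265625), (107.81448364257812, 37.13796615600586), 65.41316986083984) 45.879054973034044
scene bar 231 [341. 153.] ((662.0921630859375, -283.8123779296875), (41.89714431762695, 65.01273345947266), 83.6843490600586) 45.62653689390095
scene bar 199 [331. 252.] ((565.6536865234375, -0.49384498596191406), (78.43354034423828, 25.36989402770996), 10.491580963134766) 45.022724403670736
scene bar 229 [321. 308.] ((532.7183227539062, 132.1361083984375), (79.41504669189453, 24.15398597717285), 18.757705688476562) 45.44658816022957
scene bar 68 [202. 422.] ((647.2117919921875, 446.8478088378906), (16.3681812286376
[... 2433 characters left out ...]
. 246.] ((567.5009765625, 0.5579319000244141), (75.54808807373047, 19.37386703491211), 14.14669132232666) 44.45333443414893
side bar 125 [336. 274.] ((533.9476928710938, 138.297607421875), (76.08027648925781, 18.512542724609375), 12.813990592956543) 44.43424624983652
side bar 153 [255. 353.] ((650.042236328125, 465.5646057128906), (55.522308349609375, 18.36117935180664), 89.12191772460938) 43.57502227441091
side bar 114 [267. 355.] ((624.7117309570312, 469.4855651855469), (53.40571975708008, 13.700793266296387), 89.62147521972656) 42.083327339477705
side plate 1123 [360. 277.] ((497.80499267578125, 58.98902893066406), (92.9273452758789, 278.0772705078125), 11.942387580871582) 3.1586638527275
```

View pics/crop.png

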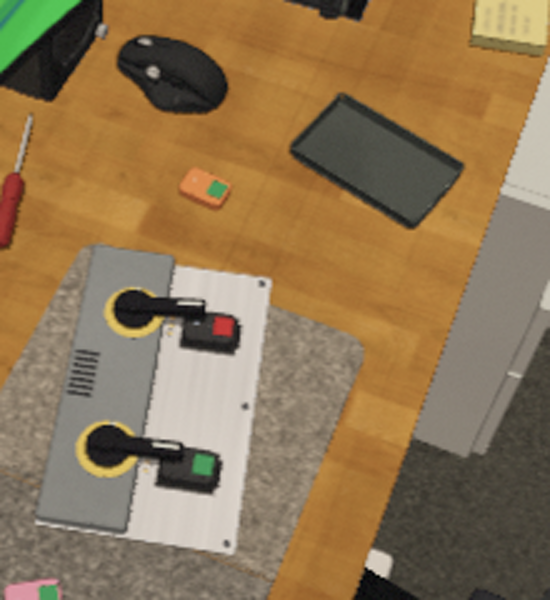

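Red is in the right bay, the station yaw is about 13–14°, and the tray lies at about (442,-271) with its long axis at about -16°. Next I move above and take a wrist view to refine this.

Run:
```python
from h import *
a=np.radians(13.5); ex=np.array([np.cos(a),np.sin(a),0]); ey=np.array([np.sin(a),-np.cos(a),0])
R=np.stack([ex,ey,[0,0,-1]],1)
movep([530,-20,260],R)
c=camera("wrist"); np.savez("w1.npz",**c); cv2.imwrite("pics/w1.png",c["image"])
s=read_state();print(s["time"],s["qpos"],s["eef_pos"],c["fx"],c["cx"],c["cy"],np.round(c["cam_to_world"],2).tolist())
```

```text
2.6083 [ 0.29213684  0.37067329 -0.47568138  1.79722031  0.19603465  1.02059687
 -1.59529652] [530.00122207 -20.78896582 259.90531921] 371.64829954431775 314.7388177189048 235.093629476908 [[0.23, 0.92, 0.31, 610.62], [-0.97, 0.22, 0.07, -1.64], [0.0, -0.32, 0.95, 402.66], [0.0, 0.0, 0.0, 1.0]]
```

View pics/w1.png

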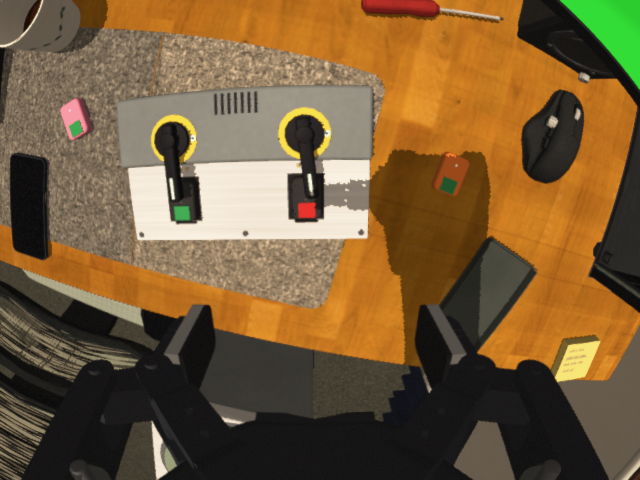

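The wrist view shows the rings at (174,139) and (304,132), the red tag at (306,211), the green tag at (182,213), and the tray around (488,295). I refine with fisheye rays cast onto planes.

```bash
cat >> h.py <<'E'
def ray(c,px,z):
    px=np.atleast_2d(np.asarray(px,float)); d=px-[float(c["cx"]),float(c["cy"])]; r=np.hypot(*d.T); t=r/float(c["fx"])
    k=np.sin(t)/np.maximum(r,1e-9)
    D=np.stack([d[:,0]*k,-d[:,1]*k,-np.cos(t)],1); T=np.array(c["cam_to_world"]); D=D@T[:3,:3].T
    return T[:3,3]+D*((z-T[2,3])/D[:,2])[:,None]
def blobs(m,mn):
    N,L,st,ce=cv2.connectedComponentsWithStats(m.astype(np.uint8))
    return [(np.argwhere(L==i)[:,::-1],ce[i]) for i in range(1,N) if st[i,4]>=mn]
def rect(c,p,z):
    h=cv2.convexHull(p.astype(np.int32))[:,0]
    q=ray(c,h,z)[:,:2]; return cv2.minAreaRect(q.astype(np.float32))
E
python3 - <<'E'
from h import *
c=dict(np.load("w1.npz")); im=c["image"]; H,S,V=cv2.split(cv2.cvtColor(im,cv2.COLOR_BGR2HSV))
v,u=np.mgrid[0:480,0:640]; st=(u>110)&(u<385)&(v>80)&(v<250)
for k,m,z in (("yellow",(H>20)&(H<34)&(S>110)&(V>130)&st,22),("red",((H<6)|(H>174))&(S>150)&(V>90)&st,17),("green",(H>50)&(H<85)&(S>110)&(V>70)&st,17),("white",(S<40)&(V>170)&st&(v<200)&(v>165),41)):
    for p,ce in blobs(m,20 if k!="yellow" else 100):
        if len(p)<3000: print(k,len(p),ce.round(),rect(c,p,z))
p=max(blobs((S<45)&(V>140)&st,500),key=lambda b:len(b[0]))[0]; print("plate",rect(c,p,4))
# tray: rim corners by dark mask in its window
t=(u>425)&(u<545)&(v>230)&(v<360)
for p,ce in blobs((H>12)*0+(S<90)&(V<125)&t,300): print("tray",len(p),ce,rect(c,p,10))
E
```

```text
yellow 718 [298. 126.] ((591.8186645507812, 9.012809753417969), (42.27689743041992, 53.53861618041992), 55.875553131103516)
yellow 484 [170. 129.] ((559.9986572265625, 145.334228515625), (39.349281311035156, 54.04806900024414), 45.24732208251953)
yellow 148 [323. 146.] ((580.8277587890625, -17.521961212158203), (8.237677574157715, 25.550931930541992), 72.9012451171875)
yellow 159 [189. 151.] ((545.8504638671875, 120.0128402709961), (9.375627517700195, 29.97536277770996), 66.3373794555664)
red 279 [306. 210.] ((508.90484619140625, -16.80042266845703), (17.77098846435547, 18.351900100708008), 13.422642707824707)
green 228 [182. 213.] ((474.1167297363281, 119.41217041015625), (16.38468360900879, 18.810142517089844), 12.326557159423828)
white 1166 [148. 183.] ((506.3598937988281, 155.50665283203125), (35.361236572265625, 43.631771087646484), 13.582633972167969)
white 706 [345. 173.] ((559.5733642578125, -45.21282196044922), (18.115903854370117, 44.31222152709961), 15.165532112121582)
white 55 [310. 182.] ((543.9407348632812, -12.533609390258789), (16.34853744506836, 3.1941771507263184), 20.16315460205078)
white 58 [172. 187.] ((507.0540771484375, 126.66816711425781), (21.424659729003906, 3.425579309463501), 16.91617774963379)
plate ((581.60693359375, 79.03479766845703), (75.86662292480469, 286.9969177246094), 13.887965202331543)
tray 7476 [475.75655431 303.29146602] ((432.8635559082031, -257.00848388671875), (134.39547729492188, 184.63339233398438), 85.99014282226562)
```

```bash
cat >> h.py <<'E'
YAW=np.radians(13.5); PIV=np.array([588.5,2.3])
def Rz(a): return np.array([[np.cos(a),np.sin(a),0],[np.sin(a),-np.cos(a),0],[0,0,-1.]])
def push(phi,off=21,r=47,z=28):
    b=YAW+np.pi+phi; B=np.array([np.cos(b),np.sin(b)]); D=np.array([-B[1],B[0]])
    return np.append(PIV+r*B-off*D,z)
E
python3 - <<'E'
from h import *
for d in range(0,106,15):
    f=np.radians(d)
    for e in (0,np.pi,-YAW-f+YAW):
        q=inverse_kinematics(push(f),Rz(YAW+f+e)); print(d,round(e,2),push(f).round(),None if q is None else np.round(q,2)[[0,3,5,6]])
for a in (73.8,253.8): print(inverse_kinematics([442,-271,10],Rz(np.radians(a))))
print(inverse_kinematics([521,-14,8],Rz(YAW)))
E
```

```text
0 0 [538.  12.  28.] [ 0.12  1.95  0.55 -1.85]
0 3.14 [538.  12.  28.] [0.53 1.93 0.88 0.84]
0 0.0 [538.  12.  28.] [ 0.12  1.95  0.55 -1.85]
15 0 [537.  -2.  28.] [ 0.16  1.95  0.56 -1.6 ]
15 3.14 [537.  -2.  28.] [0.7  1.92 1.17 0.99]
15 -0.26 [537.  -2.  28.] [ 0.14  1.95  0.55 -1.83]
30 0 [540. -15.  28.] [ 0.21  1.94  0.58 -1.34]
30 3.14 [540. -15.  28.] [0.73 1.92 1.17 1.28]
30 -0.52 [540. -15.  28.] [ 0.16  1.94  0.55 -1.8 ]
45 0 [546. -27.  28.] [ 0.26  1.92  0.6  -1.08]
45 3.14 [546. -27.  28.] [0.74 1.9  1.18 1.57]
45 -0.79 [546. -27.  28.] [ 0.18  1.93  0.57 -1.77]
60 0 [555. -37.  28.] [ 0.31  1.9   0.63 -0.83]
60 3.14 [555. -37.  28.] [-0.67  1.95  0.91 -2.44]
60 -1.05 [555. -37.  28.] [ 0.2   1.9   0.58 -1.74]
75 0 [566. -44.  28.] [ 0.37  1.86  0.69 -0.6 ]
75 3.14 [566. -44.  28.] [-0.54  1.91  0.76 -2.34]
75 -1.31 [566. -44.  28.] [ 0.22  1.87  0.6  -1.72]
90 0 [579. -48.  28.] [ 0.42  1.82  0.74 -0.37]
90 3.14 [579. -48.  28.] [-0.28  1.86  0.59 -2.49]
90 -1.57 [579. -48.  28.] [ 0.22  1.83  0.62 -1.71]
105 0 [592. -49.  28.] [ 0.45  1.79  0.79 -0.13]
105 3.14 [592. -49.  28.] [-0.27  1.83  0.61 -2.24]
105 -1.83 [592. -49.  28.] [ 0.23  1.8   0.65 -1.7 ]
[ 0.76605606  0.74252733 -0.4498136   1.99865157  0.61328421  0.53610545
 -0.40259874]
[ 0.16525839  0.7578012   0.37511561  2.0300547  -0.60062927  0.46181771
 -2.43036786]
[ 0.13733718  0.72669735 -0.30446141  1.99735598  0.44452342  0.48156605
 -1.82795919]
```

Run:
```python
from h import *
clamp()
movep(push(0,45,47,120),Rz(YAW)); 
print(movel(push(0,45),guard=10), read_state()["eef_pos"].round(1))
for d in list(range(0,80,10))+[80,85,90,95,100,105,110]:
    f=np.radians(d); hit=movel(push(f),Rz(YAW+f),max_speed=60,guard=12)
    s=read_state(); print(d,hit,s["eef_pos"].round(),s["ft_force"].round(1))
    if hit: break
f=np.radians(d)
p=read_state()["eef_pos"]; 
movel(np.array(p)-15*np.append(read_state()["tool_rot"][:2,1],0)); 
p=read_state()["eef_pos"]; movel([p[0],p[1],150])
movep([500,-30,260],Rz(YAW)); open_gripper()
c=camera("wrist"); np.savez("w2.npz",**c); cv2.imwrite("pics/w2.png",c["image"]); print(read_state()["time"])
```

```text
False [533.  35.  29.]
0 False [538.  12.  28.] [-0.3  0.4  0.4]
10 False [537.   3.  28.] [0.1 0.  0.2]
20 False [538.  -6.  28.] [-0.1  0.2  0.7]
30 False [540. -14.  28.] [ 0.4  0.1 -0.1]
40 False [544. -23.  28.] [-0.2 -0.5 -0.4]
50 False [549. -30.  28.] [ 0.3  0.1 -0.2]
60 False [555. -36.  28.] [ 0.7 -0.6  0.6]
70 False [562. -42.  28.] [-0.1 -0.  -0.4]
80 False [570. -45.  28.] [-1.  -0.1 -0. ]
85 False [574. -47.  28.] [0.7 0.4 0.8]
90 False [579. -48.  28.] [-0.2 -0.3 -0.1]
95 False [581. -49.  27.] [-11.7  -0.2   6.1]
100 False [583. -50.  27.] [-31.2  -3.3  15.8]
105 False [585. -51.  26.] [-49.4  -8.7  26.4]
110 False [586. -52.  26.] [-68.2 -14.8  37.8]
13.0833
```

View pics/w2.png

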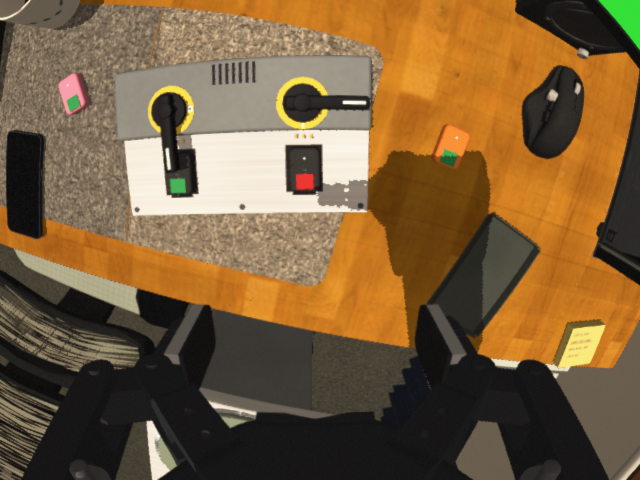

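The handle is off: its bar now points right, from (303,103) to (369,103). The receiver is fully visible at (304,169). The tray's far corners are at (490,213) and (538,249). I measure both now.

Run:
```python
from h import *
c=dict(np.load("w2.npz")); im=c["image"]; H,S,V=cv2.split(cv2.cvtColor(im,cv2.COLOR_BGR2HSV))
v,u=np.mgrid[0:480,0:640]; st=(u>275)&(u<335)&(v>138)&(v<205)
for p,ce in blobs((S>-1)&((V<90)|((S>150)&((H<6)|(H>174))))&st,200): print("rcv",len(p),ce,rect(c,p,17))
print("tray corners",ray(c,[(490,213),(538,249),(477,335)],16).round(1).tolist())
c=dict(np.load("scene0.npz")); W=pts(c)
m=(W[...,2]>8)&(W[...,2]<22)&(W[...,0]>340)&(W[...,0]<540)&(W[...,1]<-180)&(W[...,1]>-350)
m[:,456:]=0
for p,ce in blobs(m,5): print("rim",len(p),ce,cv2.minAreaRect(W[p[:,1],p[:,0],:2].astype(np.float32)))
```

```text
rcv 1656 [303.81280193 168.53140097] ((521.427001953125, -13.236644744873047), (51.773685455322266, 37.21996307373047), 14.959096908569336)
tray corners [[527.0, -233.4, 16.0], [501.1, -321.9, 16.0], [366.2, -285.8, 16.0]]
rim 145 [408.33103448 196.77931034] ((444.9589538574219, -261.7908935546875), (92.29524230957031, 151.4033203125), 73.78105163574219)
rim 46 [417.02173913 173.65217391] ((469.1864929199219, -316.4914245605469), (6.645147323608398, 65.29562377929688), 73.8084716796875)
rim 69 [444.39130435 192.7826087 ] ((387.21002197265625, -286.66961669921875), (41.031211853027344, 91.48638153076172), 39.96112060546875)
```

The tray rim fits 92 x 151 mm at (444,-260), and the receiver is at (521.4,-13.2) with a yaw of about 14°. Now grasp, lift and place.

Run:
```python
from h import *
a=np.radians(14)
movep([521.5,-13.5,110],Rz(a))
print(movel([521.5,-13.5,6],max_speed=80,guard=15)); clamp()
s=read_state(); print(s["finger_gap"],s["gripper_force"],s["eef_pos"])
movel([521.5,-13.5,120],max_speed=80)
print(read_state()["finger_gap"],read_state()["time"])
if read_state()["finger_gap"]>25:
    T=Rz(np.radians(73.8)); movep([444,-260,120],T)
    c=camera("scene"); cv2.imwrite("pics/s3.png",c["image"][100:340,270:550])
    print(movel([444,-260,25],max_speed=100),movel([444,-260,4.5],max_speed=30,guard=4),read_state()["eef_pos"],read_state()["finger_gap"])
```

```text
False
30.1952544405018 59.000685811042786 [521.55337375 -13.55599154   6.34334285]
30.572759406941067 17.3333
False False [ 444.08717088 -259.95814204    4.56087507] 30.291404945326658
```

Run:
```python
from h import *
open_gripper(); wait(0.3)
movel([444,-260,120],max_speed=80); movep([400,-120,300],Rz(np.radians(40)))
c=camera("scene"); cv2.imwrite("pics/s4.png",cv2.resize(c["image"][130:370,270:490],None,fx=2.5,fy=2.5,interpolation=cv2.INTER_CUBIC))
H,S,V=cv2.split(cv2.cvtColor(c["image"],cv2.COLOR_BGR2HSV)); W=pts(c)
m=((H<6)|(H>174))&(S>150)&(V>70)&(W[...,2]<40)&(W[...,0]<600)&(W[...,0]>300)
for p,ce in blobs(m,8): print(ce,np.median(W[p[:,1],p[:,0]],0))
print(read_state()["time"])
```

```text
[421.975 189.775] [ 441.49653231 -271.93085443   12.06268397]
24.0583
```

View pics/s4.png

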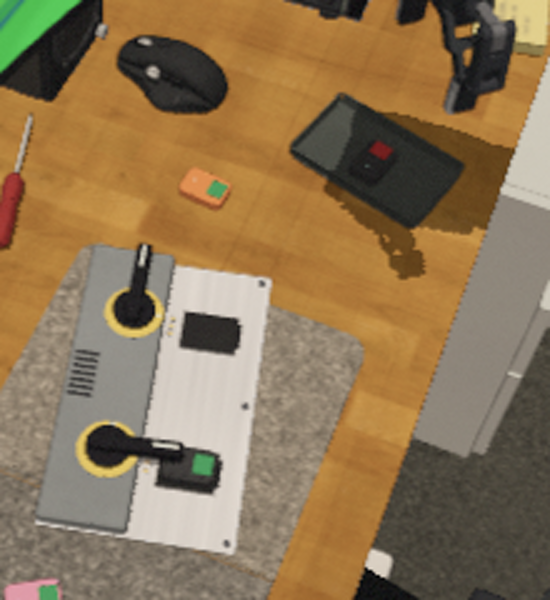

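The red receiver lies in the middle of the tray (crop pixel 375,160), the right handle is off, and green is unmoved with its handle on. I'm handing it in.

```bash
python3 -c "
from workcell import *
print(finish_job())"
```

```text
the job is handed in; nothing more can be done
None
```

The red-tagged receiver's handle is off at its end stop and the receiver was set down in the dark tray and released; the last picture shows green still in its bay with its handle on, and I handed the job in at about 24 s but got no verdict back.

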